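Send the orange taxi down the toy ramp

TASK

On the two-lane toy ramp, press down the blue pad of the lever beside the orange taxi's lane with your fingertips, so that its red gate lifts, and keep it down until the taxi has rolled through to the stop at the foot; then let the pad come back up so that the gate closes again. The black police van stays waiting behind its own closed gate. Leave the van's lever and the other toys alone, do not touch the vehicles or the red gates, and pick nothing up.

Things in the scene. Friction and masses are not known exactly. Their poses are not given: they have to be found in the camera images.
- ramp: fixed wooden two-lane ramp, 335 mm long (x), 134 mm wide (y) without levers. Origin on the ledge surface below the line of the gates; +x points horizontally down the slope, +y to the left lane, z up. Lanes 50 mm wide, centres at y = +33 (left) and -33 mm, 41 mm high at x = 0, sloping down 9 degrees to a stop at x = 203 mm. Lever pivots at x = 0, y = +-91 mm, 87 mm high (post tops 96 mm)
- lever_left (a joint): rocking lever of the left lane (ramp +y), white bar pivoting about the ramp's x direction: 0 = pad up, gate closed; 0.55 = pad fully down on its limit, gate fully lifted. A spring returns it to 0 when let go; pressing the pad takes about 2.5 N at the start, 5 N fully down. The taxi passes under the gate above about 0.45
- lever_right (a joint): rocking lever of the right lane (ramp -y), mirror image of the left one, same values
- pad_left (a point): centre of the top face of the left lever's blue pad (part lever_left_c2) (40 x 38 mm, 8 mm thick), at ramp y = +173 mm, 109 mm above the ledge when up. The pad is tilted 0.22 rad when up (outer edge higher) and 0.33 rad the other way when fully down; its centre then lies 46 mm lower, almost straight below
- pad_right (a point): the same point on the right lever's blue pad (part lever_right_c2), at ramp y = -173 mm
- gate_left (a point): middle of the lower edge of the left lever's red gate (part lever_left_c3), a tongue 6 x 24 x 37 mm hanging from the lever's inner end over the middle of the left lane, 9 mm above the lane when closed (ramp x = 0, y = +33 mm)
- gate_right (a point): the same point of the right lever's red gate (part lever_right_c3) (ramp x = 0, y = -33 mm)
- taxi_center (a point): middle of the orange toy taxi with yellow roof sign, 84 mm long, 40 wide, 35 high, on free-turning wheels, nose to ramp +x. It waits behind the gate of the left lane (ramp y = +33 mm) or the right lane (-33 mm), differing from run to run, at ramp x about -46 mm; at rest against the foot stop it is at ramp x about +160 mm, about 1 s after its gate is up
- van_center (a point): middle of the black toy police van with a blue roof light, 84 mm long, 40 mm wide, 40 mm high, on free-turning wheels, waiting behind the gate of the other lane
- taxi: the orange taxi itself; origin under its middle, at the level of the lane
- van: the black police van itself; origin under its middle, at the level of the lane
- dump_truck: loose green plastic dump truck with yellow tipper, 100 x 50 x 52 mm, origin at the centre of its underside; stands on the ledge beside the lower part of the ramp
- display_cube: loose clear acrylic display cube with black base and shut flip-top lid, 84 x 84 x 78 mm, origin at the centre of its underside; stands on the ledge beside the lower part of the ramp
- ramp_block: loose small wooden ramp block, 80 x 40 x 24 mm, origin at the centre of its underside; stands on the ledge to the left of the ramp
There are look-alikes about, which are no part of the job. There is more than one size of the taxi; the job needs the largest. What is meant by the van is not pink, and is the larger of those in its own colour.

How it is judged:
On the way, in this order (a step that is already met when the one before it is completed fails the run):
1. the lever of the taxi's lane is pressed and its gate lifts (((y of taxi_center in the frame of ramp above 0 m and value of joint lever_left above 0.3 rad and contact force between the fingers and lever_left_c2 above 0.5 N) or (y of taxi_center in the frame of ramp below 0 m and value of joint lever_right above 0.3 rad and contact force between the fingers and lever_right_c2 above 0.5 N))), for 0.05 s.
2. the taxi has rolled through to the foot of its lane (x of taxi_center in the frame of ramp above 0.145 m), for 0.2 s.
At the end, for the whole second after the job is handed in: The taxi stands still at the foot of its lane (centre 145 to 180 mm down the ramp from the gate line), both levers are back up within 0.05 rad with their gates closed, and the van is still behind its gate within 12 mm of where it started (x of taxi_center in the frame of ramp between 0.145 and 0.18 m and y of taxi_center in the frame of ramp between -0.05 and 0.05 m and linear speed of taxi below 0.02 m/s and value of joint each of lever_left, lever_right below 0.05 rad and x of van_center in the frame of ramp below -0.03 m and distance of van_center from where it was at the start of the episode below 0.012 m); the robot touches nothing.
It fails at once if the lever of the van's lane is pressed ((y of van_center in the frame of ramp above 0 m and value of joint lever_left above 0.1 rad) or (y of van_center in the frame of ramp below 0 m and value of joint lever_right above 0.1 rad)).
It fails at once if the robot touches the taxi or the van (contact force between any of the fingers, the arm and taxi above 0.5 N or contact force between any of the fingers, the arm and van above 0.5 N).
It fails at once if the robot touches a red gate (contact force between any of the fingers, the arm and lever_left_c3 above 0.5 N or contact force between any of the fingers, the arm and lever_right_c3 above 0.5 N).
It fails at once if a vehicle is lifted off the ramp (z of any of taxi_center, van_center in the frame of ramp above 0.085 m).
It fails at once if another toy is moved (distance of any of dump_truck, display_cube, ramp_block from where it was at the start of the episode above 0.015 m).
It also fails if it takes over 32 s, if anything falls off the work surface, if the arm or the gripper's body presses on something with over 40 N, if the wrist force passes 120 N, or if a joint passes its speed limit or range.

ROBOT

A 7-joint arm with a two-finger parallel gripper is mounted at the origin on the work surface. World frame = base frame: x ahead of the robot, y to its left, z up, the work surface at z = 0. Lengths are in m, angles in rad, forces in N, time in s.
With the tool pointing down it reaches from about 0.425 to 0.825 m from the base axis. Payload 3.6 kg.
Tool frame: the origin (TCP) lies midway between the tips of the shut fingers; the grasp point (between the pads) lies 19 mm behind it; x points along the fingers, y is the direction in which the jaws open and shut, and the axes are right-handed (so a half turn about x gives the same grasp; the last joint's range is limited). The gripper opens to 85 mm and grips with 20 to 120 N. Pads are 22 mm wide; open, the fingers measure 114 mm over their backs; the gripper's body (76 mm by 85 mm) begins 54 mm behind the grasp point. The pads swing forward as they close: fully open they stand 13 mm farther back than shut.
Start: joints at [1.113, 0.615, -0.013, 1.423, 0.008, 1.103, -0.04], TCP at [0.271, -0.591, 0.231] pointing down, gripper open.
Joint ranges: [-3.12, 3.12], [-0.3, 2.06], [-1.34, 1.32], [0.26, 2.42], [-1.36, 4.5], [0.01, 1.98], [-2.84, 2.84]. Speed limits (rad/s): [2.79, 2.79, 3.14, 3.14, 3.14, 3.14, 3.14].

INTERFACE

Orientations are given as a rotation vector (axis times angle).
In Python, from workcell import robot gives the robot as it stands.
- The arm moves only by the tool move_arm, never from a script. Its argument "motion" is a list of rows, each an object with "jaw": the finger opening in mm, from 0 to 85.4; "xyz": the shift along the tool's x, y, z in mm, a list of three; "roll": the turn about the tool's x in rad. A call has 1 to 12 rows; each row is the pose to reach, as a shift and turn from the pose commanded when the call began, along the tool's axes at that moment; what a row does not reach only later rows make up. A row lasts 1/12 s, in which the tool goes at most 41.7 mm and 7.16 degrees, less where a joint would pass 70% of its speed; a pose out of reach is approached as far as the arm can. A call with a gripper value outside its range is refused whole. The fingers move at their own pace and stop on an object; "newtons" is the grip in N (left out, the last holds). Time passes only in rows, so rows that repeat a pose let the fingers close. It gives the time, the measured TCP pose, the force and the opening at its end, in the units of the state.
- robot.get_obs(): the state, without advancing time (a new reading comes with each control period).
- robot.read_camera(name): name is "scene" or "side" or "wrist"; returns the picture (384x512x3 uint8, blue, green, red); there is no depth.
- robot.camera_model(name): a dict with "fx", "fy", "cx", "cy" (pixels), "R" (3x3) and "t" (3): a world point X has camera coordinates R X + t. Camera axes: x right, y down, z forward; pixel columns grow to the right and rows downward; lengths in m; the calibration is good to about 2 mm. The wrist camera is an equidistant fisheye: a pixel r from the principal point sees the ray r / f radians off the axis. A picture is of the moment at which its call begins: read the wrist's pose just before it. camera_model takes no time and is no camera call; for the wrist camera it gives the pose at the moment of the call.
- robot.job_done(): hands the job in, once; it reports no verdict.
The state is a dict: "clock": time; "q": joint angles; "qvel": joint speeds; "joint_torque": joint torques, N m; "tool_pos": TCP position; "ee_rot": TCP orientation; "force": force on the tool from outside, world axes, zero at the start; "moment": the same for the moment, N m; "finger_gap": finger opening in m.
Only numpy, scipy, OpenCV 4.12 (cv2) and the standard library are available. Lean on these libraries where they do the work, as an engineer would, in place of code of your own. Each camera call takes 0.05 s, during which the arm holds its last target. There are 200 camera calls.

## Working session

There is one attempt and no reset: what is moved stays moved. The work goes in short steps, Python scripts to look and compute and a tool call to move; the robot and the scene stay as the last step left them, time stands still between calls to the robot, and variables do not carry over. Pictures are saved under pics/ and viewed, about 8 in all and at most 12, crops included, and the job is handed in when it is done.

Besides the shell and the picture viewer there is one more tool, called as name(argument=value, ...) on one line, values as JSON. move_arm: Moves the arm, as the interface text tells. Its arguments: {"type":"object","properties":{"motion":{"type":"array","items":{"type":"object","properties":{"jaw":{"type":"number"},"xyz":{"type":"array","items":{"type":"number"}},"roll":{"type":"number"}}}},"newtons":{"type":"number"}},"required":["motion"]}

```bash
mkdir -p pics; python3 - <<'E'
from workcell import robot
import cv2,numpy as np
o=robot.get_obs();print(o)
a=robot.read_camera("scene");b=robot.read_camera("side")
cv2.imwrite("pics/a.png",a);cv2.imwrite("pics/b.png",b)
cv2.imwrite("pics/ab.png",cv2.resize(np.vstack([a,b]),None,fx=.78,fy=.78) if 0 else a)
for n in("scene","side"):print(n,robot.camera_model(n))
E
```

```text
{'clock': 0.0, 'q': array([ 1.11351327,  0.6159436 , -0.01264652,  1.4249796 ,  0.00815072,
        1.10343609, -0.04039677]), 'qvel': array([-9.68775014e-04, -9.26739126e-04,  2.87065712e-04, -2.40385508e-03,
       -2.15836173e-03, -5.28204414e-04, -9.77076156e-05]), 'joint_torque': array([ 1.96071760e-04, -4.69213700e+01,  2.59088790e-01, -1.71034902e+01,
        9.95284558e-03,  9.70937050e-03,  1.04313111e-05]), 'tool_pos': array([ 0.27109784, -0.58987148,  0.23009557]), 'ee_rot': array([ 1.98359748,  0.43692715, -1.98491563]), 'force': array([-0.19984484,  0.14911246,  0.13585055]), 'moment': array([-0.03493447, -0.01360019, -0.03659373]), 'finger_gap': 0.08516590376464311}
scene {'fx': 461.41210060018096, 'fy': 461.41210060018096, 'cx': 253.8579631304445, 'cy': 192.68046369108578, 'R': array([[ 0.05573743,  0.99840965,  0.00845574],
       [ 0.6223227 , -0.02811683, -0.78225565],
       [-0.78077385,  0.04886312, -0.62290015]]), 't': array([-0.13161333, -0.26915993,  1.82728679])}
side {'fx': 347.49284486237565, 'fy': 347.49284486237565, 'cx': 254.69982949718724, 'cy': 189.87455050891003, 'R': array([[ 0.91002114, -0.41439112, -0.01189675],
       [-0.23634446, -0.49501865, -0.83612071],
       [ 0.34059188,  0.76369924, -0.54841648]]), 't': array([-0.48386753,  0.27703134,  0.63018472])}
```

View pics/a.png

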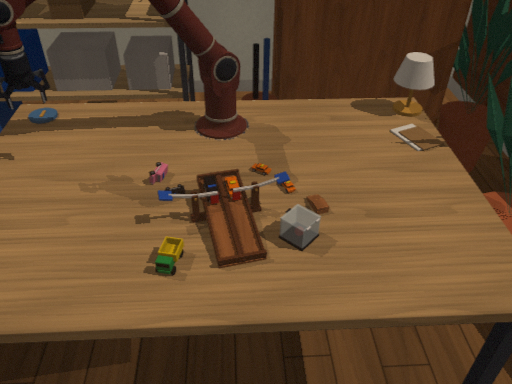

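View pics/b.png

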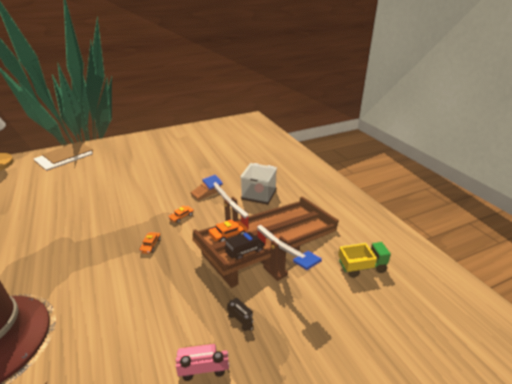

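The scene view shows the ramp sloping toward the camera. The pads are at about (165,196) and (283,178).

Things that could be mistaken for the taxi:
- orange car on the ramp at (233,185)
- small orange cars at (260,169) and (288,187)

Things that could be mistaken for the van:
- dark one on the ramp at (212,192)
- small black one at (178,189)
- pink one at (160,173)

I'll triangulate the pads and check the choice in a close crop.

```bash
cat > h.py <<'E'
import cv2,numpy as np
from workcell import robot
def blobs(im,lo,hi,amin=15):
    m=cv2.inRange(cv2.cvtColor(im,cv2.COLOR_BGR2HSV),lo,hi)
    n,_,s,c=cv2.connectedComponentsWithStats(m)
    return [(c[i].round(1),s[i,4]) for i in range(1,n) if s[i,4]>=amin]
def P(n):
    c=robot.camera_model(n);K=np.array([[c['fx'],0,c['cx']],[0,c['fy'],c['cy']],[0,0,1]])
    return K@np.c_[c['R'],c['t']]
def tri(p,q):
    X=cv2.triangulatePoints(P('scene'),P('side'),np.float64(p).reshape(2,1),np.float64(q).reshape(2,1));return (X[:3]/X[3]).ravel()
def proj(n,X):
    u=P(n)@np.r_[X,1];return (u[:2]/u[2]).round(1)
E
python3 - <<'E'
from h import *
a=cv2.imread("pics/a.png");b=cv2.imread("pics/b.png")
A=blobs(a[150:290,130:340],(105,150,60),(130,255,255),8);B=blobs(b[150:290,130:420],(105,150,60),(130,255,255),8)
A=[(c+[130,150],n) for c,n in A];B=[(c+[130,150],n) for c,n in B];print(A,B)
for p,_ in A:
  for q,_ in B:
    X=tri(p,q);print(p,q,X.round(4),np.abs(proj('scene',X)-p).max().round(1),np.abs(proj('side',X)-q).max().round(1))
O=[(c+[130,150],n) for c,n in blobs(a[150:290,130:340],(5,190,150),(16,255,255))];print("orange",O)
c1=cv2.resize(a[150:290,140:340],(800,560),interpolation=cv2.INTER_CUBIC)
c2=cv2.resize(b[160:300,180:380],(800,560),interpolation=cv2.INTER_CUBIC)
cv2.imwrite("pics/c.png",cv2.resize(np.vstack([c1,c2]),(428,600)));cv2.imwrite("pics/c1.png",c1)
E
```

```text
[(array([282.3, 177.3]), np.int32(82)), (array([211.3, 185.3]), np.int32(15)), (array([164.6, 195. ]), np.int32(93))] [(array([247.5, 236.1]), np.int32(17)), (array([307.2, 259.8]), np.int32(178))]
[282.3 177.3] [247.5 236.1] [0.5123 0.148  0.0609] 14.7 33.8
[282.3 177.3] [307.2 259.8] [0.6077 0.0902 0.0994] 30.9 67.6
[211.3 185.3] [247.5 236.1] [ 0.5047 -0.0245  0.0863] 0.0 0.1
[211.3 185.3] [307.2 259.8] [ 0.5682 -0.059   0.1001] 12.7 27.6
[164.6 195. ] [247.5 236.1] [ 0.5221 -0.1325  0.1058] 10.3 31.2
[164.6 195. ] [307.2 259.8] [ 0.5699 -0.1546  0.1062] 0.1 0.2
orange [(array([268.1, 169.6]), np.int32(15)), (array([231.7, 181.6]), np.int32(86)), (array([289.2, 183.6]), np.int32(18)), (array([290.7, 188.4]), np.int32(23))]
```

View pics/c1.png

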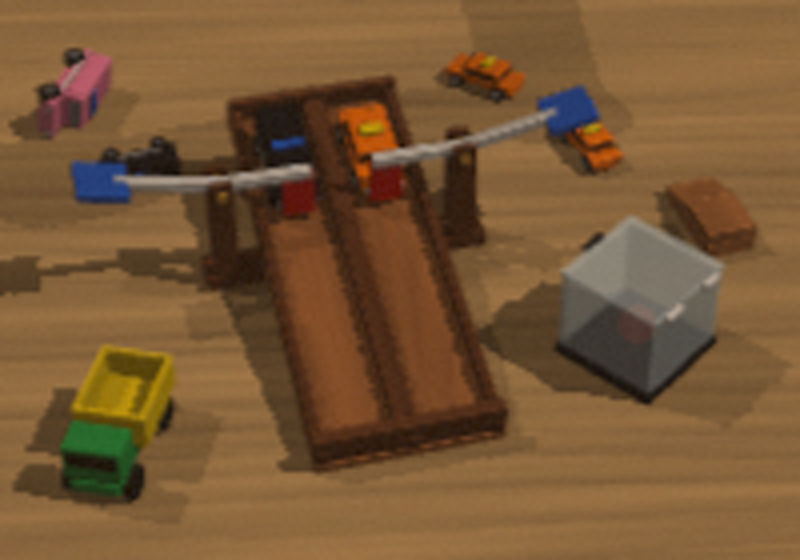

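The crop shows the full-size orange taxi in the right-hand image lane, which is ramp +y (left). The van is in the other lane. Both other orange cars are clearly smaller, and one sits close beyond the left pad at crop (590,145). So the target is the left pad, at scene (282,177).

```bash
python3 - <<'E'
from h import *
a=cv2.imread("pics/a.png");b=cv2.imread("pics/b.png")
B=[(c+[190,165],n) for c,n in blobs(b[165:200,190:235],(100,120,60),(130,255,255),8)];print(B)
L=tri([282.3,177.3],B[0][0]);R=np.array([.5699,-.1546,.1062])
print("L",L,proj('scene',L),proj('side',L))
d=(L-R)[:2];n=np.linalg.norm(d);print("span",n);y=d/n;x=np.array([y[1],-y[0]]);o=(L+R)[:2]/2
print("origin",o,"yaw",np.arctan2(x[1],x[0]))
for nm,p in dict(gateL=(0,.033,.05),taxi=(-.046,.033,.065),foot=(.203,.033,.01),van=(-.046,-.033,.07),postL=(0,.091,.096)).items():
    X=np.r_[o+p[0]*x+p[1]*y,p[2]];print(nm,X.round(3),proj('scene',X),proj('side',X))
from scipy.spatial.transform import Rotation as Ro
s=robot.get_obs();T=Ro.from_rotvec(s['ee_rot']);M=T.as_matrix();print(M.round(3))
tgt=np.r_[L[:2],.23];print("shift mm",(M.T@(tgt-s['tool_pos'])*1000).round(1),"reach",np.linalg.norm(L[:2]))
th=np.arctan2(L[1],L[0])-np.arctan2(s['tool_pos'][1],s['tool_pos'][0]);print(th)
E
```

```text
[(array([211.6, 180.9]), np.int32(90))]
L [0.49876187 0.18863646 0.10529538] [282.4 177.2] [211.8 181.1]
span 0.35053088637161234
origin [0.53433093 0.01701823] yaw 0.204363525262521
gateL [0.528 0.049 0.05 ] [236.4 198.9] [244.2 226.4]
taxi [0.483 0.04  0.065] [232.9 185.9] [227.4 229. ]
foot [0.726 0.091 0.01 ] [253.6 255.9] [306.2 209.1]
van [ 0.496 -0.025  0.07 ] [211.5 187.9] [243.9 243. ]
postL [0.516 0.106 0.096] [255.2 183.9] [229.9 199.2]
[[-0.001  0.418 -0.909]
 [ 0.002 -0.909 -0.418]
 [-1.    -0.002  0.   ]]
shift mm [   1.7 -612.4 -532. ] reach 0.5332420816326118
1.501534455849439
```

The span between pads is 350 mm against 346 mm expected, and both heights are about 105 mm against 109 mm, so the frame is good. First move: swing across, high up, closing the fingers.

move_arm(motion=[{"jaw":0,"xyz":[-10,-20,-33],"roll":0.05},{"jaw":0,"xyz":[-20,-41,-66],"roll":0.1},{"jaw":0,"xyz":[-20,-61,-99],"roll":0.15},{"jaw":0,"xyz":[-20,-82,-132],"roll":0.2},{"jaw":0,"xyz":[-20,-102,-165],"roll":0.22},{"jaw":0,"xyz":[-20,-123,-198],"roll":0.22},{"jaw":0,"xyz":[-20,-143,-231],"roll":0.22},{"jaw":0,"xyz":[-20,-164,-264],"roll":0.22},{"jaw":0,"xyz":[-20,-184,-297],"roll":0.22},{"jaw":0,"xyz":[-20,-205,-330],"roll":0.22},{"jaw":0,"xyz":[-20,-225,-363],"roll":0.22},{"jaw":0,"xyz":[-20,-246,-398],"roll":0.22}])

```text
clock: 1.1
tool_pos: [0.5305, -0.1995, 0.251]
ee_rot: [2.11, 0.222, -2.112]
force: [0.6, -0.8, 0.3]
finger_gap: -0.0001
```

```bash
python3 - <<'E'
from h import *
from scipy.spatial.transform import Rotation as Ro
s=robot.get_obs();M=Ro.from_rotvec(s['ee_rot']).as_matrix();print(s['clock'],s['tool_pos'],M.round(3))
print((M.T@(np.array([.499,.187,.20])-s['tool_pos'])*1000).round(1))
E
```

```text
1.1 [ 0.53049615 -0.19952549  0.25102891] [[-0.001  0.208 -0.978]
 [-0.    -0.978 -0.208]
 [-1.    -0.     0.001]]
[  51.  -384.6  -49.8]
```

move_arm(motion=[{"jaw":0,"xyz":[0,-38,-5]},{"jaw":0,"xyz":[0,-76,-10]},{"jaw":0,"xyz":[0,-114,-15]},{"jaw":0,"xyz":[0,-152,-20]},{"jaw":0,"xyz":[5,-190,-25]},{"jaw":0,"xyz":[10,-228,-30]},{"jaw":0,"xyz":[15,-266,-35]},{"jaw":0,"xyz":[25,-304,-40]},{"jaw":0,"xyz":[35,-342,-45]},{"jaw":0,"xyz":[50,-380,-50]},{"jaw":0,"xyz":[70,-385,-50]},{"jaw":0,"xyz":[90,-385,-50]}])

```text
$.motion[0]: bad value
```

```bash
python3 - <<'E'
from h import *
s=robot.get_obs();print(s['clock'],s['tool_pos'])
a=robot.read_camera("scene");b=robot.read_camera("side")
print(proj('scene',s['tool_pos']),proj('side',s['tool_pos']))
c1=cv2.resize(a[130:230,190:320],(520,400),interpolation=cv2.INTER_CUBIC)
c2=cv2.resize(b[120:220,160:290],(520,400),interpolation=cv2.INTER_CUBIC)
cv2.imwrite("pics/d.png",cv2.resize(np.hstack([c1,c2]),(800,308)))
E
```

```text
1.1 [ 0.53049615 -0.19952549  0.25102891]
[143.2 144.7] [307.1 216.9]
```

View pics/d.png

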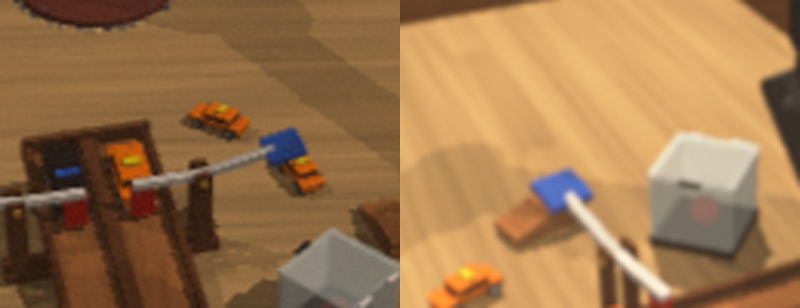

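The call was refused because roll was missing, so the arm hasn't moved and the crop shows the pad still clear. I'm resending it with roll.

move_arm(motion=[{"jaw":0,"roll":0,"xyz":[0,-38,-5]},{"jaw":0,"roll":0,"xyz":[0,-76,-10]},{"jaw":0,"roll":0,"xyz":[0,-114,-15]},{"jaw":0,"roll":0,"xyz":[0,-152,-20]},{"jaw":0,"roll":0,"xyz":[5,-190,-25]},{"jaw":0,"roll":0,"xyz":[10,-228,-30]},{"jaw":0,"roll":0,"xyz":[15,-266,-35]},{"jaw":0,"roll":0,"xyz":[25,-304,-40]},{"jaw":0,"roll":0,"xyz":[35,-342,-45]},{"jaw":0,"roll":0,"xyz":[50,-380,-50]},{"jaw":0,"roll":0,"xyz":[70,-385,-50]},{"jaw":0,"roll":0,"xyz":[90,-385,-50]}])

```text
clock: 2.2
tool_pos: [0.4975, 0.1909, 0.1606]
ee_rot: [2.108, 0.235, -2.107]
force: [1.7, -0.5, -0.6]
finger_gap: -0.0
```

```bash
python3 - <<'E'
from h import *
s=robot.get_obs();print(s['clock'],s['tool_pos'])
a=robot.read_camera("scene");b=robot.read_camera("side")
print(proj('scene',s['tool_pos']),proj('side',s['tool_pos']))
c1=cv2.resize(a[130:230,190:320],(520,400),interpolation=cv2.INTER_CUBIC)
c2=cv2.resize(b[120:220,160:290],(520,400),interpolation=cv2.INTER_CUBIC)
cv2.imwrite("pics/e.png",cv2.resize(np.hstack([c1,c2]),(800,308)))
E
```

```text
2.2 [0.49753362 0.19089855 0.16062465]
[284.  161.7] [209.3 161.8]
```

View pics/e.png

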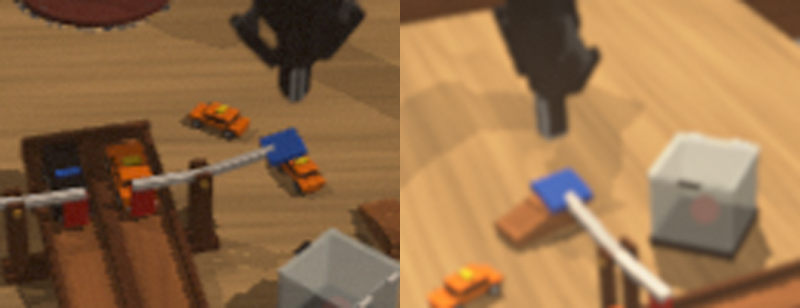

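The closed fingertips are about 50 mm above the centre of the blue pad in both views: scene crop (295,95) over (285,147), side crop (550,130) over (562,188). Pressing now.

move_arm(motion=[{"jaw":0,"roll":0,"xyz":[25,2,0]},{"jaw":0,"roll":0,"xyz":[45,2,0]},{"jaw":0,"roll":0,"xyz":[60,2,0]},{"jaw":0,"roll":0,"xyz":[75,2,0]},{"jaw":0,"roll":0,"xyz":[88,2,0]},{"jaw":0,"roll":0,"xyz":[94,2,0]},{"jaw":0,"roll":0,"xyz":[95,2,0]},{"jaw":0,"roll":0,"xyz":[95,2,0]},{"jaw":0,"roll":0,"xyz":[95,2,0]}])

```text
clock: 3.05
tool_pos: [0.5002, 0.183, 0.0679]
ee_rot: [2.113, 0.221, -2.109]
force: [-0.1, -2.1, 5.5]
finger_gap: 0.0004
```

```bash
python3 - <<'E'
from h import *
s=robot.get_obs();print(s['clock'],s['tool_pos'],s['force'])
a=robot.read_camera("scene");b=robot.read_camera("side")
c1=cv2.resize(a[150:280,180:320],(520,483),interpolation=cv2.INTER_CUBIC)
c2=cv2.resize(b[150:280,180:320],(520,483),interpolation=cv2.INTER_CUBIC)
cv2.imwrite("pics/f.png",cv2.resize(np.hstack([c1,c2]),(800,372)))
E
```

```text
3.05 [0.50017553 0.18302814 0.06790698] [-0.12588572 -2.12274103  5.49828696]
```

View pics/f.png

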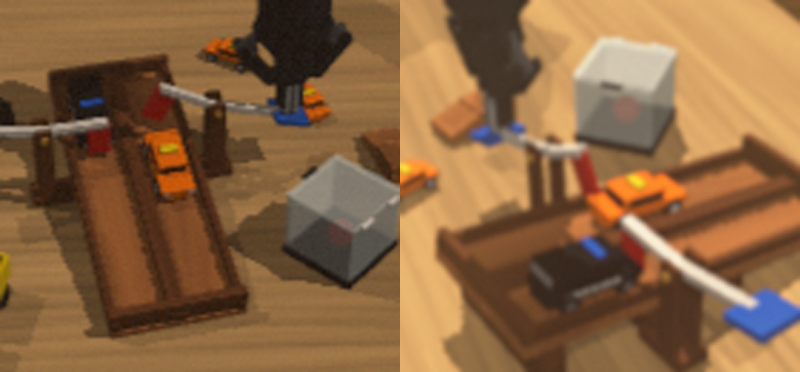

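The gate is up and the taxi is rolling past it at crop (170,165). The force is 5.5 N, which fits the pad being fully down. Holding.

move_arm(motion=[{"jaw":0,"roll":0,"xyz":[0,0,0]},{"jaw":0,"roll":0,"xyz":[0,0,0]},{"jaw":0,"roll":0,"xyz":[0,0,0]},{"jaw":0,"roll":0,"xyz":[0,0,0]},{"jaw":0,"roll":0,"xyz":[0,0,0]},{"jaw":0,"roll":0,"xyz":[0,0,0]},{"jaw":0,"roll":0,"xyz":[0,0,0]},{"jaw":0,"roll":0,"xyz":[0,0,0]},{"jaw":0,"roll":0,"xyz":[0,0,0]},{"jaw":0,"roll":0,"xyz":[0,0,0]},{"jaw":0,"roll":0,"xyz":[0,0,0]},{"jaw":0,"roll":0,"xyz":[0,0,0]}])

```text
clock: 4.15
tool_pos: [0.5002, 0.1831, 0.0682]
ee_rot: [2.113, 0.221, -2.109]
force: [-0.8, -1.7, 6.2]
finger_gap: 0.0001
```

```bash
python3 - <<'E'
from h import *
s=robot.get_obs();print(s['clock'],s['tool_pos'],s['force'])
a=robot.read_camera("scene")
o=np.array([.534,.017]);x=np.array([.979,.203]);y=np.array([-.203,.979])
print("expected taxi px",proj('scene',np.r_[o+.16*x+.033*y,.041-.16*.158+.025]))
print([(c+[190,150],n) for c,n in blobs(a[150:280,190:275],(5,190,120),(16,255,255),25)])
cv2.imwrite("pics/g.png",cv2.resize(a[140:280,150:340],(760,560),interpolation=cv2.INTER_CUBIC))
E
```

```text
4.15 [0.50018169 0.18311305 0.06819977] [-0.80228192 -1.74221742  6.22261502]
expected taxi px [249.7 237.1]
[(array([256.2, 165.3]), np.int32(32)), (array([250.1, 240. ]), np.int32(254))]
```

View pics/g.png

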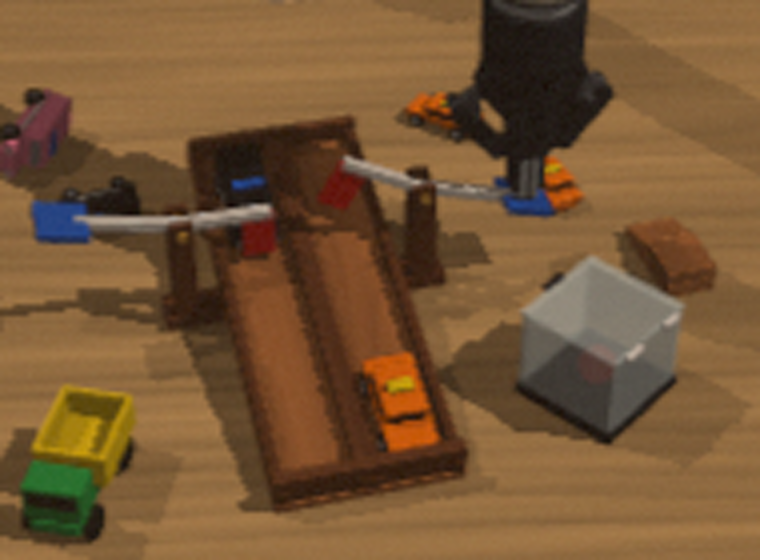

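The taxi is at the foot stop: measured (250,240), expected (250,237). The van is still behind its gate. I'll ease the pad up and retreat.

move_arm(motion=[{"jaw":0,"roll":0,"xyz":[0,0,0]},{"jaw":0,"roll":0,"xyz":[-10,0,0]},{"jaw":0,"roll":0,"xyz":[-20,0,0]},{"jaw":0,"roll":0,"xyz":[-30,0,0]},{"jaw":0,"roll":0,"xyz":[-40,0,0]},{"jaw":0,"roll":0,"xyz":[-50,0,0]},{"jaw":0,"roll":0,"xyz":[-65,0,0]},{"jaw":0,"roll":0,"xyz":[-90,0,0]},{"jaw":0,"roll":0,"xyz":[-120,0,0]},{"jaw":0,"roll":0,"xyz":[-140,0,0]},{"jaw":0,"roll":0,"xyz":[-140,0,0]},{"jaw":0,"roll":0,"xyz":[-140,0,0]}])

```text
clock: 5.2
tool_pos: [0.4993, 0.1843, 0.2077]
ee_rot: [2.113, 0.224, -2.108]
force: [-0.1, -0.2, -0.4]
finger_gap: 0.0003
```

```bash
python3 - <<'E'
from h import *
s=robot.get_obs();print(s['clock'],s['tool_pos'],s['force'])
a=robot.read_camera("scene");a0=cv2.imread("pics/a.png")
for n,i in(("start",a0),("now",a)):
  print(n,[(c+[130,150],k) for c,k in blobs(i[150:290,130:340],(105,150,60),(130,255,255),8)])
print([(c+[190,150],n) for c,n in blobs(a[150:280,190:275],(5,190,120),(16,255,255),25)])
cv2.imwrite("pics/k.png",cv2.resize(a[140:280,150:340],(760,560),interpolation=cv2.INTER_CUBIC))
E
```

```text
5.2 [0.49933141 0.18428127 0.20771963] [-0.05587295 -0.22209964 -0.39652041]
start [(array([282.3, 177.3]), np.int32(82)), (array([211.3, 185.3]), np.int32(15)), (array([164.6, 195. ]), np.int32(93))]
now [(array([282.3, 177.2]), np.int32(81)), (array([211.1, 185.3]), np.int32(14)), (array([164.5, 195. ]), np.int32(99))]
[(array([262. , 167.3]), np.int32(77)), (array([250.1, 239.9]), np.int32(254))]
```

View pics/k.png

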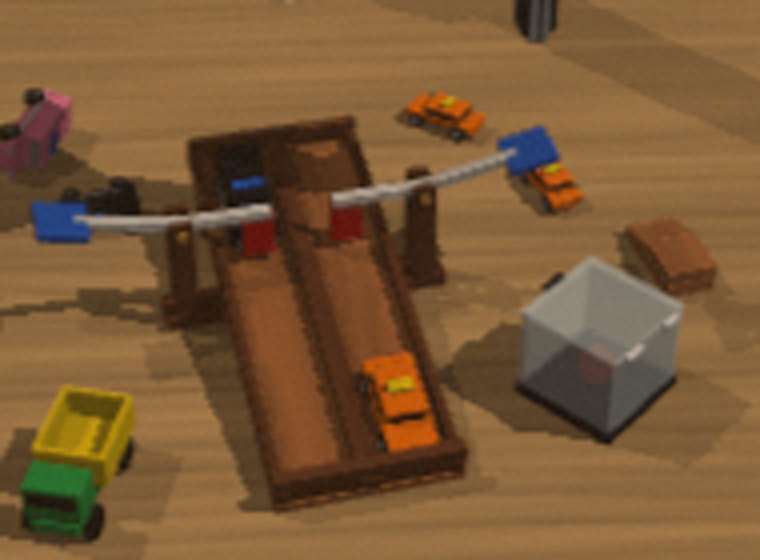

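Both gates are closed, both pads are back at their starting pixels, and the taxi is at rest at the foot. Handing in.

```bash
python3 -c "
from workcell import robot
print(robot.job_done())"
```

```text
the job is handed in; nothing more can be done
None
```

The job is done and handed in at about 5 s of the 32 s allowed; `job_done()` gives no verdict. I pressed the left lever's blue pad with closed fingertips at about 5.5–6 N. I held it until the taxi reached the foot stop, then let the pad rise and lifted clear.

**Last checks:**
- **Taxi:** it stands still at the foot, at scene pixel (250,240) in two views about 1 s apart. The expected position was (250,237).
- **Pads and gates:** both pads are within 0.1 px of where they started, and both gates look closed.
- **Van:** its roof light is within 0.2 px of where it started.
- **Other toys:** they look unmoved in the last picture; I did not measure them.
- **Arm:** it is well clear of the lever (TCP at z = 0.208 m), with residual force under 0.5 N.

**What went wrong or disagreed:** one move call was refused because it left out `roll`; nothing moved, and I resent it. The measured pad span was 350 mm against the 346 mm given, which was close enough for the press.

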